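# Fetch the spare print head from behind the bottles

### The arm

A 6-joint arm with a two-finger parallel gripper is mounted at the origin on a cart in front of the work surface, level with it; the furniture and walls round the work are solid. World frame = base frame: x ahead of the robot, y to its left, z up, the work surface at z = 0. Lengths are in m, angles in rad, forces in N, time in s.
With the tool pointing down it reaches from about 0.275 to 0.975 m from the base axis. Payload 8.4 kg.
Tool frame: the origin (TCP) lies midway between the tips of the shut fingers; the grasp point (between the pads) lies 19 mm behind it; z points along the fingers, y is the line along which they close (so a half turn about z gives the same grasp; the last joint's range is limited). The gripper opens to 92 mm and grips with 3 to 60 N. Pads are 20 mm wide; open, the fingers measure 128 mm over their backs; the gripper's body (75 mm by 189 mm) begins 69 mm behind the grasp point.
Start: joints at [1.228, 0.353, 1.633, -0, 1.155, -0.002], TCP at [0.209, 0.589, 0.215] pointing down, gripper open.
Joint ranges: [-2.63, 2.63], [-0.92, 2.1], [0.06, 2.66], [-1.3, 4.44], [0, 2.69], [-3.02, 3.02]. Speed limits (rad/s): [2.22, 2.22, 2.79, 3.14, 3.14, 3.14].

### API

Orientations are given as a rotation vector (axis times angle).
In Python, from workcell import robot, cams gives the robot as it stands.
- The arm moves only by the shell command python3 -m inch 'ROWS' [FORCE]. ROWS is JSON, a list of rows, each a list of 7 numbers: the shift along the tool's x, y, z scaled (see below), then the turn, a rotation vector about the tool's x, y, z scaled (see below), then the opening, from 0 (shut) to 1 (fully open). A call has 1 to 20 rows; each row is the pose to reach, as a shift and turn from the pose commanded when the call began, along the tool's axes at that moment; what a row does not reach only later rows make up. The controller multiplies each number of a shift by 100 mm and each number of a turn by 90 degrees. A row lasts 1/8 s, in which the tool goes at most 62.5 mm and 10.7 degrees, less where a joint would pass 70% of its speed; a pose out of reach is approached as far as the arm can. A call with a number of a shift or a turn outside -1 to 1 is refused whole. A call with a gripper value outside its range is refused whole. The fingers move at their own pace and stop on an object; FORCE is the grip in N (left out, the last holds). Time passes only in rows, so rows that repeat a pose let the fingers close. It gives the time, the measured TCP pose, the force, the opening and the grip force at its end, in the units of the state.
- robot.read_state(): the state, without advancing time (a new reading comes with each control period).
- cams.snapshot(name): name is "scene" or "top" or "wrist"; returns the picture (384x512x3 uint8, blue, green, red); there is no depth.
- cams.calibration(name): a dict with "camera_matrix" (3x3 intrinsics, pixels), "rvec" (rotation vector, rad) and "tvec" (3), from world to camera coordinates, as OpenCV has them. Camera axes: x right, y down, z forward; pixel columns grow to the right and rows downward; lengths in m; the calibration is good to about 2 mm. A picture is of the moment at which its call begins: read the wrist's pose just before it. calibration takes no time and is no camera call; for the wrist camera it gives the pose at the moment of the call.
- robot.close_job(): hands the job in; it is judged then, once.
The state is a dict: "time": time; "joint_positions": joint angles; "qd": joint speeds; "joint_torque": joint torques, N m; "eef_pos": TCP position; "orientation": TCP orientation; "ft_force": force on the tool from outside, world axes, zero at the start; "moment": the same for the moment, N m; "grip_width": finger opening in m; "grip_force": force on a finger pad.
Only numpy, scipy, OpenCV 4.12 (cv2) and the standard library are available. Lean on these libraries where they do the work, as an engineer would, in place of code of your own. Each camera call takes 0.05 s, during which the arm holds its last target. There are 200 camera calls.

### The job

Move all three bottles (the two spray cans and the small alcohol bottle) out of the caddy and stand them on the black side mat, then fetch the print head from behind them and lay it flat in the aluminium cradle, centred on its rests between the end cheeks. With the head in the cradle, put each bottle back upright in the very pocket of the caddy that it came from. Keep the bottles upright throughout, and leave the screwdriver, the tape roll and the tin where they are.

Things in the scene. Friction and masses are not known exactly. Their poses are not given: they have to be found in the camera images.
- cleaner_can: Taller spray can, white with a red nozzle: round, 56 mm across, body straight up to about 110 mm, 150 mm high over all, about 0.22 kg. Origin: centre of its base, z up along its axis. It stands in one of the caddy's three pockets (which one varies).
- air_duster: Shorter spray can, pale green with a white nozzle: round, 56 mm across, body straight up to about 95 mm, 130 mm high over all, about 0.22 kg. Origin: centre of its base, z up along its axis. It stands in one of the caddy's three pockets (which one varies).
- alcohol_bottle: Slim white plastic bottle with a pointed red cap: round, 43 mm across, body straight up to about 70 mm, 126 mm high over all, about 0.13 kg. Origin: centre of its base, z up along its axis. It stands in one of the caddy's three pockets (which one varies).
- print_head: Spare print head: a flat bar, 36 mm (x) by 120 mm (y) by 24 mm high, white with a green circuit board on top, about 0.14 kg; its base bar, 36 by 120 mm, is 12 mm high, and only narrow connectors and a board stand above that, so grip the base bar. Origin: centre of its underside, y along its length, z up. At the start it lies on the two rests at the back of the caddy, behind the bottles.
- caddy: Grey steel bottle caddy, fixed, 141 mm (x) by 238 mm (y). Origin: at the bottom, z up, its front (-x) towards the robot. In front three open square pockets side by side, inside 74 by 74 mm, floor 4 mm above the bench, walls 4 mm thick with their top at 14 mm; pocket centres at x = -32 mm, y = +78, 0 and -78 mm. Behind them, at x = +40 mm, two black rests 24 mm wide (x) at y = +-40 mm, top at 22 mm, carry the print head, between thin end cheeks at y = +-72 mm, top at 30 mm.
- side_mat: Black rubber mat, fixed flat on the bench, 84 mm (x) by 220 mm (y) by 3 mm thick; room for the three bottles side by side along y. Origin: centre of its underside, z up. It lies in front of the caddy; it and the cradle may be to the right or the left of each other. A label printer, 280 mm high, bounds the work at the left and a tool case, about 180 mm high, at the right.
- head_cradle: Aluminium cradle for a print head, fixed: base 50 mm (x) by 150 mm (y) by 6 mm with two black rubber rests, 24 mm wide (x), at y = +-40 mm, top at 22 mm, and two end cheeks whose inner faces are at y = +-68 mm, top at 30 mm; open along both long sides. The head lies on the rests, its length along y, either way round. Origin: centre of its underside, z up.
- screwdriver_b: Bystander: yellow and black screwdriver lying behind the caddy, 162 mm long. Origin: underside, middle of its length.
- tape_1: Bystander: black roll of tape lying flat behind the caddy, 58 mm across, 19 mm high. Origin: centre of its underside.
- screw_tin: Bystander: green closed tin behind the caddy, 60 x 88 x 26 mm. Origin: centre of its underside.
Things that resemble listed ones, but are neither listed nor needed, are in the scene too. Leave any blue or yellow look-alike of the cleaner_can alone.

How it is judged:
On the way, in this order (a step that is already met when the one before it is completed fails the run):
1. all three bottles stand upright on the side mat, out of the caddy (x of cleaner_can in the frame of side_mat between -0.042 and 0.042 m and y of cleaner_can in the frame of side_mat between -0.11 and 0.11 m and z of cleaner_can in the frame of side_mat between -0.001 and 0.008 m and angle between each of cleaner_can, air_duster, alcohol_bottle's own z axis and vertical below 0.1 rad and x of air_duster in the frame of side_mat between -0.042 and 0.042 m and y of air_duster in the frame of side_mat between -0.11 and 0.11 m and z of air_duster in the frame of side_mat between -0.001 and 0.008 m and x of alcohol_bottle in the frame of side_mat between -0.042 and 0.042 m and y of alcohol_bottle in the frame of side_mat between -0.11 and 0.11 m and z of alcohol_bottle in the frame of side_mat between -0.001 and 0.008 m), for 0.2 s.
2. the print head lies in the cradle (x of print_head in the frame of head_cradle between -0.012 and 0.012 m and y of print_head in the frame of head_cradle between -0.012 and 0.012 m and z of print_head in the frame of head_cradle between 0.018 and 0.026 m and angle between the y axis of print_head and the y axis of head_cradle, either way round below 0.15 rad and angle between print_head's own z axis and vertical below 0.1 rad), for 0.2 s.
At the end, for the whole second after the job is handed in: The print head lies flat on the cradle's rests, within 12 mm of its centre along both directions and within 0.15 rad of its length, and each bottle stands upright on the floor of the pocket it started in (within 30 mm of where it stood), everything released and at rest (all of step 2 and linear speed of each of print_head, cleaner_can, air_duster, alcohol_bottle below 0.02 m/s and distance of each of cleaner_can, air_duster, alcohol_bottle from where it was at the start of the episode below 0.03 m and angle between each of cleaner_can, air_duster, alcohol_bottle's own z axis and vertical below 0.1 rad and z of each of cleaner_can, air_duster, alcohol_bottle in the frame of caddy below 0.008 m); the robot touches nothing.
It fails at once if a bottle is tipped over (angle between any of cleaner_can, air_duster, alcohol_bottle's own z axis and vertical above 0.6 rad).
It fails at once if a bystander is pushed away by more than 30 mm (distance of any of screwdriver_b, tape_1, screw_tin from where it was at the start of the episode above 0.03 m).
It also fails if it takes over 131 s, if anything falls off the work surface, if the arm or the gripper's body presses on something with over 40 N, if the wrist force passes 120 N, or if a joint passes its speed limit or range.

## Working session

There is one attempt and no reset: what is moved stays moved. The work goes in short steps, Python scripts to look and compute and a shell command to move; the robot and the scene stay as the last step left them, time stands still between calls to the robot, and variables do not carry over. Pictures are saved under pics/ and viewed, at most 14 in all, crops included, and the job is handed in when it is done.

```bash
ls; mkdir -p pics
python3 - <<'E'
from workcell import robot, cams
import cv2
for n in ("scene","top"):
    cv2.imwrite(f"pics/{n}0.png",cams.snapshot(n))
    c=cams.calibration(n); print(n,c)
print(robot.read_state())
E
```

```text
pics
scene {'camera_matrix': array([[383.89941104,   0.        , 260.07029663],
       [  0.        , 383.89941104, 196.22145439],
       [  0.        ,   0.        ,   1.        ]]), 'rvec': array([ 2.07466106, -1.25124473,  0.49301701]), 'tvec': array([-0.22438157,  0.46784242,  0.58820567])}
top {'camera_matrix': array([[369.46396991,   0.        , 255.59507451],
       [  0.        , 369.46396991, 189.37975859],
       [  0.        ,   0.        ,   1.        ]]), 'rvec': array([ 2.15713493, -2.15455629,  0.1354002 ]), 'tvec': array([0.04962869, 0.62413581, 0.86155778])}
{'time': 0.1, 'joint_positions': array([ 1.22757716e+00,  3.53578718e-01,  1.63405083e+00,  1.58146653e-05,
        1.15520277e+00, -2.40442779e-03]), 'qd': array([-5.01120960e-04,  5.57188391e-04, -3.62349277e-03, -6.45959947e-04,
       -2.27203463e-03, -3.00469156e-06]), 'joint_torque': array([ 7.40858904e-04, -5.94906092e+01, -3.34933054e+01,  6.98853959e-02,
        1.82266667e-02,  1.89688683e-05]), 'eef_pos': array([0.2087578, 0.5886346, 0.2139427]), 'orientation': array([-5.32734560e-01, -3.09586269e+00,  1.91420940e-03]), 'ft_force': array([-0.48657443,  1.07136053, -0.22428656]), 'moment': array([0.03928637, 0.00366253, 0.04718076]), 'grip_force': 0.0, 'grip_width': 0.09219417589299657}
```

View pics/scene0.png

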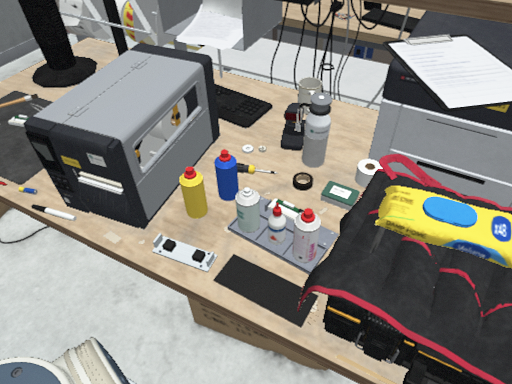

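View pics/top0.png

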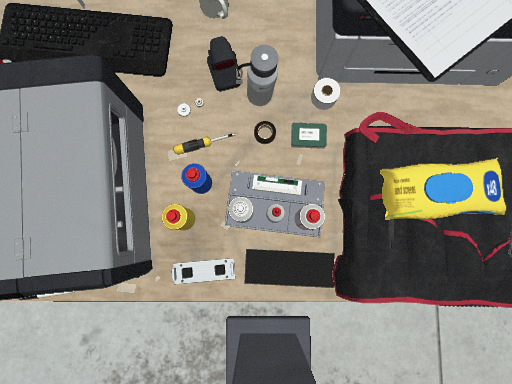

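The scene view shows the pale-green can at (247,210), the slim bottle at (277,226) and the white can with red nozzle at (306,237) in the caddy. The blue (227,175) and yellow (194,192) cans beside the caddy are look-alikes. In the top view the bottles are at (240,208), (276,212) and (312,215), the mat is at about (290,267) and the cradle at (203,270).

```bash
cat > h.py <<'E'
import numpy as np, cv2
from scipy.spatial.transform import Rotation as R
from workcell import robot, cams
def ray(n,uv,cal=None):
    c=cal or cams.calibration(n); K=c["camera_matrix"]; M=R.from_rotvec(np.ravel(c["rvec"])).as_matrix()
    d=M.T@np.linalg.inv(K)@np.array([uv[0],uv[1],1.]); o=-M.T@np.ravel(c["tvec"]); return o,d
def onz(n,uv,z,cal=None):
    o,d=ray(n,uv,cal); return o+d*(z-o[2])/d[2]
def rowto(pos,yaw_y=None):
    "shift (units) in tool axes to world pos; tool y axis to direction angle yaw_y (mod pi), pointing down -> turn"
    s=robot.read_state(); T=R.from_rotvec(s["orientation"]); 
    sh=T.inv().apply(np.array(pos)-s["eef_pos"])/0.1
    tu=np.zeros(3)
    if yaw_y is not None:
        best=None
        for a in (yaw_y,yaw_y+np.pi):
            y=np.array([np.cos(a),np.sin(a),0]); z=np.array([0,0,-1.]); x=np.cross(y,z)
            t=(T.inv()*R.from_matrix(np.c_[x,y,z])).as_rotvec()
            if best is None or np.linalg.norm(t)<np.linalg.norm(best): best=t
        tu=best/(np.pi/2)
    return np.round(sh,3),np.round(tu,3)
E
python3 - <<'E'
from h import *
t=cv2.imread("pics/top0.png")
for uv,z in [((240,208),.13),((276,212),.126),((312,215),.15)]: print(uv,onz("top",uv,z).round(4))
print("mat corners",[onz("top",p,.003).round(3)[:2] for p in [(245,250),(335,254),(334,287),(245,283)]])
g=cv2.cvtColor(t,cv2.COLOR_BGR2GRAY)
print("cam",ray("top",(0,0))[0],ray("scene",(0,0))[0])
s=cv2.imread("pics/scene0.png")
a=cv2.resize(t[165:295,165:345],None,fx=3.3,fy=3.3,interpolation=cv2.INTER_CUBIC)
cv2.imwrite("pics/c1.png",a)
b=cv2.resize(s[170:330,150:330],None,fx=3.3,fy=3.3,interpolation=cv2.INTER_CUBIC)
cv2.imwrite("pics/c2.png",b)
st=robot.read_state(); print(R.from_rotvec(st["orientation"]).as_matrix().round(3))
E
```

```text
(240, 208) [0.5717 0.0842 0.13  ]
(276, 212) [0.5633 0.0056 0.126 ]
(312, 215) [ 0.5555 -0.0693  0.15  ]
mat corners [array([0.477, 0.077]), array([ 0.467, -0.147]), array([ 0.387, -0.142]), array([0.397, 0.076])]
cam [0.51065742 0.04961658 0.93330462] [ 0.04227369 -0.24489749  0.74394064]
[[-0.942  0.334 -0.   ]
 [ 0.334  0.942 -0.001]
 [ 0.    -0.001 -1.   ]]
```

View pics/c1.png

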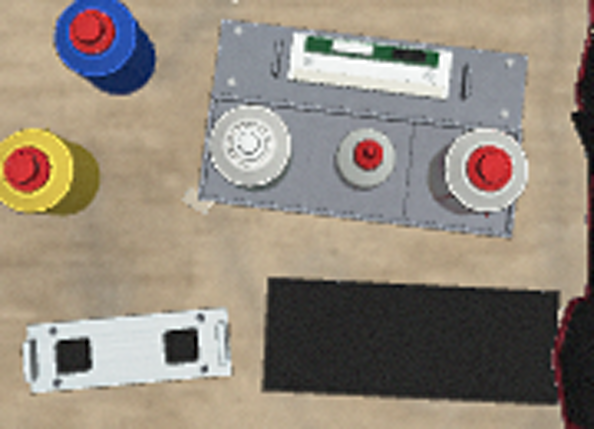

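View pics/c2.png

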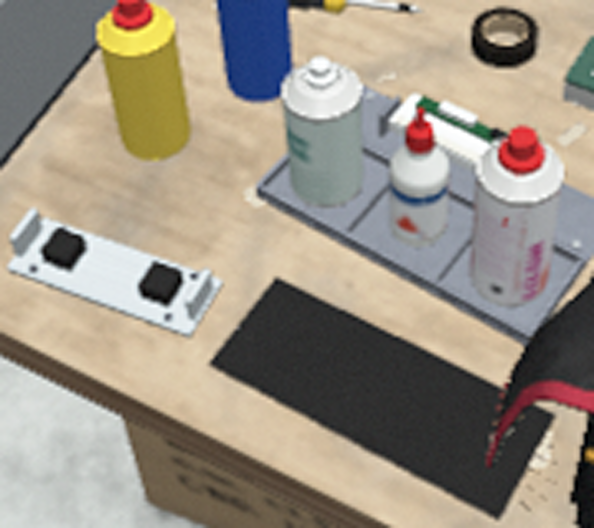

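Crops confirm the pockets: pale-green air_duster (white nozzle) is on the left at (240,208), the slim alcohol_bottle in the middle at (276,212), and the white cleaner_can with red nozzle on the right at (313,216). The blue (195,178) and yellow (175,216) cans are the look-alikes and stay put. The print head lies behind the bottles.

Run:
```python
from h import *
C=lambda p:(p[0]/3.3+165-.35,p[1]/3.3+165-.35)
D=lambda p:(p[0]/3.3+150-.35,p[1]/3.3+170-.35)
def q(name,pts,z):
    P=np.array([onz("top",C(p),z)[:2] for p in pts]); print(name,P.round(4).tolist(),"c",P.mean(0).round(4))
q("duster",[(248,143)],.134);q("alc",[(368,152)],.130);q("clean",[(490,167)],.154)
q("caddy",[(222,20),(526,55),(511,237),(198,198)],.01)
q("mat",[(268,278),(560,291),(558,404),(262,390)],.003)
q("cradle",[(25,326),(228,308),(231,375),(33,393)],.006)
q("rests",[(73,355),(182,345)],.022)
q("head",[(292,32),(453,52),(447,98),(288,80)],.034)
q("blue",[(92,30)],.15);q("yellow",[(27,168)],.15)
def tri(u,v):
    o1,d1=ray("top",u);o2,d2=ray("scene",v)
    s=np.linalg.lstsq(np.c_[d1,-d2],o2-o1,rcond=None)[0]; a=o1+s[0]*d1;b=o2+s[1]*d2
    print("tri",((a+b)/2).round(3),"gap",np.linalg.norm(a-b).round(3))
tri(C((248,143)),D((320,66)));tri(C((368,152)),D((420,115)));tri(C((490,167)),D((523,137)))
tri((341,300),(310,304)); tri((350,130),(383,178));tri(C((92,30)),(225,155));tri(C((27,168)),D((130,8)))
# edge of case at z .18 / mat rows
for p in [(335,260),(343,215),(347,160),(341,300)]: print(p,onz("top",p,.18).round(3))
for p in [(128,200),(150,270)]: print("printer",onz("top",p,.28).round(3),onz("top",p,0).round(3))
```

```text
duster [[0.5714, 0.0845]] c [0.5714 0.0845]
alc [[0.5659, 0.0055]] c [0.5659 0.0055]
clean [[0.5547, -0.071]] c [ 0.5547 -0.071 ]
caddy [[0.6755, 0.1105], [0.6485, -0.1225], [0.5103, -0.1081], [0.5392, 0.1273]] c [0.5934 0.0018]
mat [[0.4795, 0.0744], [0.4701, -0.1454], [0.3871, -0.1418], [0.397, 0.0785]] c [ 0.4334 -0.0336]
cradle [[0.4439, 0.2559], [0.4573, 0.1042], [0.4082, 0.1016], [0.395, 0.2485]] c [0.4261 0.1775]
rests [[0.4242, 0.2165], [0.4315, 0.1368]] c [0.4278 0.1767]
head [[0.6621, 0.0565], [0.6472, -0.0636], [0.6126, -0.0586], [0.626, 0.0594]] c [ 0.637  -0.0016]
blue [[0.6438, 0.1858]] c [0.6438 0.1858]
yellow [[0.5539, 0.2255]] c [0.5539 0.2255]
tri [0.572 0.084 0.132] gap 0.001
tri [0.566 0.005 0.127] gap 0.001
tri [ 0.555 -0.072  0.155] gap 0.002
tri [ 0.379 -0.143  0.114] gap 0.021
tri [ 0.752 -0.171  0.125] gap 0.018
tri [0.645 0.187 0.141] gap 0.001
tri [0.554 0.228 0.141] gap 0.002
(335, 260) [ 0.464 -0.109  0.18 ]
(343, 215) [ 0.554 -0.128  0.18 ]
(347, 160) [ 0.668 -0.139  0.18 ]
(341, 300) [ 0.386 -0.119  0.18 ]
printer [0.574 0.277 0.28 ] [0.602 0.374 0.   ]
printer [0.452 0.233 0.28 ] [0.427 0.312 0.   ]
```

```bash
python3 -m inch '[[0,-1,-1,0,0,0.855,1],[0,-1,-1,0,0,0.855,1],[0,-1,-1,0,0,0.855,1],[0,-1,-1,0,0,0.855,1],[0,-1,-1,0,0,0.855,1],[0,-1,-1,0,0,0.855,1],[0,-1,-1,0,0,0.855,1],[0,-1,-1,0,0,0.855,1],[0,-1,-1,0,0,0.855,1]]'
for i in 1 ; do python3 -m inch '[[-0.87,0.735,0,0,0,0,1],[-0.87,0.735,0,0,0,0,1],[-0.87,0.735,0,0,0,0,1]]'; done
python3 -m inch '[[-0.87,0.735,0,0,0,0,1],[-0.87,0.735,0,0,0,0,1],[-0.87,0.735,0,0,0,0,1]]'
python3 -m inch '[[-0.87,0.735,0,0,0,0,1],[-0.87,0.735,0,0,0,0,1],[-0.87,0.735,0,0,0,0,1]]'
python3 -m inch '[[-0.87,0.735,0,0,0,0,1],[-0.87,0.735,0,0,0,0,1],[-0.87,0.735,0,0,0,0,1],[-0.87,0.735,0,0,0,0,1]]'
python3 -c "
from h import *
print(rowto([.555,-.0715,.22],-.112)); print(robot.read_state()['joint_positions'])"
```

```text
time: 1.23
eef_pos: [0.1754, 0.4947, 0.3144]
orientation: [2.34, 2.096, -0.001]
ft_force: [0.3, -1.0, 0.1]
grip_width: 0.0916
grip_force: 0.0
time: 1.6
eef_pos: [0.2399, 0.3979, 0.3147]
orientation: [2.343, 2.092, 0.0]
ft_force: [-0.7, 1.1, 0.0]
grip_width: 0.0921
grip_force: 0.0
time: 1.98
eef_pos: [0.303, 0.3039, 0.3147]
orientation: [2.344, 2.091, 0.0]
ft_force: [-0.7, -0.3, 0.5]
grip_width: 0.0916
grip_force: 0.0
time: 2.35
eef_pos: [0.3663, 0.2098, 0.3147]
orientation: [2.345, 2.09, 0.001]
ft_force: [0.3, -0.3, -0.8]
grip_width: 0.0919
grip_force: 0.0
time: 2.85
eef_pos: [0.428, 0.1174, 0.3144]
orientation: [-2.341, -2.093, 0.0]
ft_force: [0.3, 0.7, 0.8]
grip_width: 0.092
grip_force: 0.0
(array([-1.736,  1.474,  0.942]), array([-0.001, -0.   ,  0.   ]))
[ 2.63593885e-01 -2.97207310e-02  1.87009548e+00  1.02254418e-03
  1.30174527e+00  3.75305697e-01]
```

```bash
python3 -m inch '[[-0.87,0.737,0.47,0,0,0,1],[-0.87,0.737,0.47,0,0,0,1],[-0.87,0.737,0.47,0,0,0,1]]' >/dev/null
python3 -m inch '[[-0.87,0.737,0.47,0,0,0,1],[-0.87,0.737,0.47,0,0,0,1],[-0.87,0.737,0.47,0,0,0,1],[-0.87,0.737,0.47,0,0,0,1]]'
python3 - <<'E'
from h import *
cal=cams.calibration("wrist"); im=cams.snapshot("wrist"); cv2.imwrite("pics/w1.png",im)
c=cal; 
for P in ([.555,-.0715,.154],[.566,.0055,.13],[.5714,.0845,.134]): print(cv2.projectPoints(np.array([P]),np.array(c["rvec"],float),np.array(c["tvec"],float),c["camera_matrix"],None)[0].ravel())
E
```

```text
time: 3.72
eef_pos: [0.5549, -0.0714, 0.2209]
orientation: [-2.341, -2.093, -0.0]
ft_force: [0.2, 0.2, 0.5]
grip_width: 0.092
grip_force: 0.0
[257.41927472 207.86362031]
[260.3251785  103.93210932]
[255.7009968  -13.30772036]
```

View pics/w1.png

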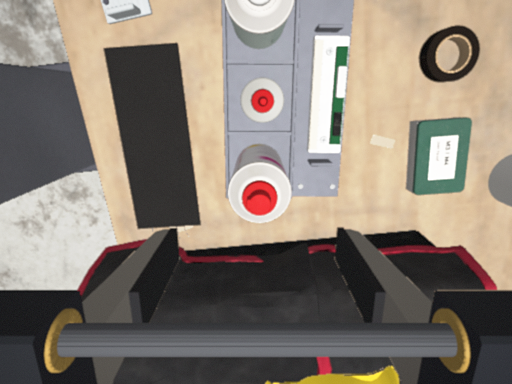

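The wrist view shows the cleaner's red nozzle at (259,198), about where predicted (257,208). The alcohol cap is at (262,101) against (260,104), and the caddy is square to the tool. Descending.

```bash
python3 -m inch '[[0.02,0,0.4,0,0,0,1],[0.02,0,0.9,0,0,0,1],[0.02,0,0.9,0,0,0,1],[0.02,0,0.9,0,0,0,1]]' && python3 -m inch '[[0,0,0.25,0,0,0,1],[0,0,0.5,0,0,0,1],[0,0,0.5,0,0,0,1],[0,0,0.5,0,0,0,1]]' && python3 -m inch '[[0,0,0,0,0,0,0],[0,0,0,0,0,0,0],[0,0,0,0,0,0,0],[0,0,0,0,0,0,0],[0,0,0,0,0,0,0],[0,0,0,0,0,0,0],[0,0,0,0,0,0,0],[0,0,0,0,0,0,0]]' 20
```

```text
time: 4.28
eef_pos: [0.5563, -0.0708, 0.1327]
orientation: [2.341, 2.093, 0.002]
ft_force: [-1.2, -0.0, 1.0]
grip_width: 0.0916
grip_force: 0.0
time: 4.78
eef_pos: [0.5568, -0.0717, 0.0827]
orientation: [2.342, 2.091, 0.003]
ft_force: [-0.1, 0.3, 0.5]
grip_width: 0.0922
grip_force: 0.0
time: 5.78
eef_pos: [0.5555, -0.0717, 0.0806]
orientation: [2.343, 2.092, 0.0]
ft_force: [1.0, -0.4, 0.5]
grip_width: 0.0545
grip_force: 20.0
```

```bash
python3 -m inch '[[0,0,-0.25,0,0,0,0],[0,0,-0.5,0,0,0,0],[-0.07,-0.3,-0.5,0,0,0,0],[-0.14,-0.61,-0.5,0,0,0,0],[-0.14,-0.61,-0.5,0,0,0,0]]' && python3 -m inch '[[-0.07,-0.3,0,0,0,0,0],[-0.14,-0.61,0,0,0,0,0],[-0.14,-0.61,0.25,0,0,0,0],[-0.14,-0.61,0.48,0,0,0,0],[-0.14,-0.61,0.505,0,0,0,0],[-0.14,-0.61,0.505,0,0,0,0],[-0.14,-0.61,0.505,0,0,0,0]]'; python3 -c "
from h import *
print(rowto([.431,-.0856,.0796]))"
```

```text
time: 6.4
eef_pos: [0.4906, -0.0786, 0.1302]
orientation: [-2.342, -2.091, 0.003]
ft_force: [1.6, -0.1, -1.6]
grip_width: 0.0538
grip_force: 20.0
time: 7.28
eef_pos: [0.4315, -0.0857, 0.0806]
orientation: [2.343, 2.092, 0.001]
ft_force: [0.1, -0.1, -1.6]
grip_width: 0.0544
grip_force: 20.0
(array([ 0.001, -0.005,  0.01 ]), array([0., 0., 0.]))
```

```bash
python3 -m inch '[[0,0,0.01,0,0,0,0],[0,0,0.01,0,0,0,0],[0,0,0.01,0,0,0,1],[0,0,0.01,0,0,0,1],[0,0,0.01,0,0,0,1],[0,0,-0.4,0,0,0,1],[0,0,-0.95,0,0,0,1],[0,0,-0.95,0,0,0,1],[0,0,-0.95,0,0,0,1]]'; python3 -c "
from h import *
print(rowto([.566,.0055,.19],-.112))"
```

```text
time: 8.4
eef_pos: [0.4307, -0.0857, 0.1747]
orientation: [-2.343, -2.092, 0.0]
ft_force: [-0.2, 0.4, 0.4]
grip_width: 0.092
grip_force: 0.0
(array([ 1.058,  1.242, -0.153]), array([-0.   ,  0.   , -0.001]))
```

```bash
python3 -m inch '[[0.53,0.62,-0.15,0,0,0,1],[0.53,0.62,-0.15,0,0,0,1],[0.53,0.62,-0.15,0,0,0,1]]' >/dev/null && python3 -m inch '[[0.53,0.62,0,0,0,0,1],[0.53,0.62,0,0,0,0,1],[0.53,0.62,0.3,0,0,0,1],[0.53,0.62,0.7,0,0,0,1],[0.53,0.62,0.7,0,0,0,1],[0.53,0.62,0.7,0,0,0,1]]' && python3 -m inch '[[0,0,0.35,0,0,0,1],[0,0,0.7,0,0,0,1],[0,0,0.71,0,0,0,1],[0,0,0.71,0,0,0,1],[0,0,0.71,0,0,0,1]]' && python3 -m inch '[[0,0,0,0,0,0,0],[0,0,0,0,0,0,0],[0,0,0,0,0,0,0],[0,0,0,0,0,0,0],[0,0,0,0,0,0,0],[0,0,0,0,0,0,0],[0,0,0,0,0,0,0],[0,0,0,0,0,0,0],[0,0,0,0,0,0,0]]' 15;  python3 -c "
from h import *
print(rowto([.434,-.0196,.048],-.112))"
```

```text
time: 9.52
eef_pos: [0.5659, 0.0051, 0.1208]
orientation: [-2.344, -2.092, 0.001]
ft_force: [-0.7, -0.5, 0.7]
grip_width: 0.0918
grip_force: 0.0
time: 10.15
eef_pos: [0.5675, 0.0056, 0.051]
orientation: [2.342, 2.091, 0.003]
ft_force: [0.2, 0.1, -0.1]
grip_width: 0.0921
grip_force: 0.0
time: 11.28
eef_pos: [0.5661, 0.0056, 0.049]
orientation: [-2.343, -2.092, 0.0]
ft_force: [0.2, -0.8, -0.0]
grip_width: 0.0412
grip_force: 14.9
(array([-0.4  , -1.285,  0.011]), array([-0.   ,  0.   , -0.001]))
```

```bash
python3 -m inch '[[0,0,-0.3,0,0,0,0],[0,0,-0.6,0,0,0,0],[-0.1,-0.3,-0.6,0,0,0,0],[-0.2,-0.64,-0.6,0,0,0,0],[-0.2,-0.64,-0.6,0,0,0,0]]' && python3 -m inch '[[-0.1,-0.3,0,0,0,0,0],[-0.2,-0.645,0,0,0,0,0],[-0.2,-0.645,0.3,0,0,0,0],[-0.2,-0.645,0.55,0,0,0,0],[-0.2,-0.645,0.615,0,0,0,0],[-0.2,-0.645,0.615,0,0,0,0],[-0.2,-0.645,0.615,0,0,0,0]]'&& python3 -m inch '[[0,0,0,0,0,0,1],[0,0,0,0,0,0,1],[0,0,0,0,0,0,1],[0,0,0,0,0,0,1],[0,0,-0.4,0,0,0,1],[0,0,-1,0,0,0,1],[0,0,-1,0,0,0,1],[0,0,-1,0,0,0,1]]';python3 -c "
from h import *
print(rowto([.5714,.0845,.17],-.112))"
```

```text
time: 11.9
eef_pos: [0.4975, -0.0073, 0.1088]
orientation: [-2.343, -2.091, 0.003]
ft_force: [0.8, 0.3, -1.3]
grip_width: 0.0414
grip_force: 14.9
time: 12.78
eef_pos: [0.4346, -0.0196, 0.048]
orientation: [2.343, 2.092, 0.001]
ft_force: [0.1, 0.5, -0.5]
grip_width: 0.0413
grip_force: 15.0
time: 13.78
eef_pos: [0.4337, -0.0196, 0.1473]
orientation: [2.343, 2.092, 0.0]
ft_force: [0.8, -0.0, -0.1]
grip_width: 0.0922
grip_force: 0.0
(array([ 1.19 ,  1.251, -0.226]), array([ 0.   , -0.   , -0.001]))
```

```bash
python3 -m inch '[[0,0,-0.23,0,0,0,1],[0.6,0.63,-0.23,0,0,0,1],[0.6,0.63,-0.23,0,0,0,1],[0.6,0.63,-0.23,0,0,0,1]]' >/dev/null && python3 -m inch '[[0.59,0.62,0,0,0,0,1],[0.59,0.62,0,0,0,0,1],[0.59,0.62,0.2,0,0,0,1],[0.59,0.62,0.6,0,0,0,1],[0.59,0.62,0.6,0,0,0,1],[0.59,0.62,0.6,0,0,0,1]]' && python3 -m inch '[[0,0,0.25,0,0,0,1],[0,0,0.49,0,0,0,1],[0,0,0.49,0,0,0,1],[0,0,0.49,0,0,0,1],[0,0,0.49,0,0,0,1]]' && python3 -m inch '[[0,0,0,0,0,0,0],[0,0,0,0,0,0,0],[0,0,0,0,0,0,0],[0,0,0,0,0,0,0],[0,0,0,0,0,0,0],[0,0,0,0,0,0,0],[0,0,0,0,0,0,0],[0,0,0,0,0,0,0]]' 20;  python3 -c "
from h import *
print(rowto([.437,.0464,.06],-.112))"
```

```text
time: 15.02
eef_pos: [0.5713, 0.084, 0.1109]
orientation: [-2.344, -2.092, 0.001]
ft_force: [0.4, 0.3, -0.0]
grip_width: 0.092
grip_force: 0.0
time: 15.65
eef_pos: [0.5726, 0.0846, 0.063]
orientation: [2.343, 2.092, 0.003]
ft_force: [0.7, -0.0, -0.4]
grip_width: 0.092
grip_force: 0.0
time: 16.65
eef_pos: [0.5718, 0.0845, 0.0616]
orientation: [2.343, 2.092, 0.0]
ft_force: [1.9, 0.2, 0.2]
grip_width: 0.0542
grip_force: 20.0
(array([-0.531, -1.296,  0.016]), array([ 0.   , -0.   , -0.001]))
```

```bash
python3 -m inch '[[0,0,-0.3,0,0,0,0],[0,0,-0.6,0,0,0,0],[-0.12,-0.3,-0.6,0,0,0,0],[-0.26,-0.64,-0.6,0,0,0,0],[-0.26,-0.64,-0.6,0,0,0,0]]' && python3 -m inch '[[-0.13,-0.3,0,0,0,0,0],[-0.27,-0.655,0,0,0,0,0],[-0.27,-0.655,0.3,0,0,0,0],[-0.27,-0.655,0.55,0,0,0,0],[-0.27,-0.655,0.615,0,0,0,0],[-0.27,-0.655,0.615,0,0,0,0],[-0.27,-0.655,0.615,0,0,0,0]]'&& python3 -m inch '[[0,0,0,0,0,0,1],[0,0,0,0,0,0,1],[0,0,0,0,0,0,1],[0,0,0,0,0,0,1],[0,0,-0.4,0,0,0,1],[0,0,-1,0,0,0,1],[0,0,-1,0,0,0,1],[0,0,-1,0,0,0,1]]'; python3 -c "
from h import *
cv2.imwrite('pics/top1.png',cams.snapshot('top'))
print(rowto([.637,-.0016,.2],-.115))"
```

```text
time: 17.27
eef_pos: [0.5015, 0.0652, 0.1209]
orientation: [-2.342, -2.09, 0.005]
ft_force: [1.3, -0.5, -2.6]
grip_width: 0.0543
grip_force: 20.0
time: 18.15
eef_pos: [0.4376, 0.0466, 0.0604]
orientation: [2.343, 2.092, 0.001]
ft_force: [0.5, -0.4, -3.2]
grip_width: 0.0541
grip_force: 20.0
time: 19.15
eef_pos: [0.4367, 0.0464, 0.1598]
orientation: [2.343, 2.092, 0.0]
ft_force: [-0.0, -0.2, -0.6]
grip_width: 0.0922
grip_force: 0.0
(array([-0.25 ,  2.05 , -0.412]), array([-0.001,  0.   ,  0.001]))
```

View pics/top1.png

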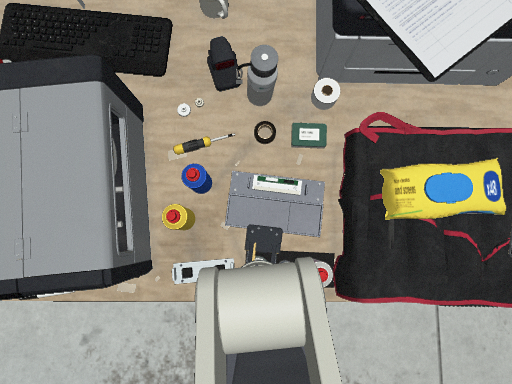

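The top view shows the caddy pockets empty and the head untouched. The arm covers the mat, so I'll go above the head and look from the wrist and scene cameras.

```bash
python3 -m inch '[[-0.08,0.3,-0.4,0,0,0,1],[-0.08,0.68,-0.4,0,0,0,1],[-0.08,0.68,-0.4,0,0,0,1],[-0.08,0.68,-0.4,0,0,0,1]]' >/dev/null; python3 -m inch '[[-0.08,0.68,0,0,0,0,1],[-0.08,0.68,0,0,0,0,1],[-0.08,0.68,0,0,0,0,1]]' >/dev/null;  python3 -m inch '[[-0.09,0.69,0,0,0,0,1],[-0.09,0.69,0,0,0,0,1],[-0.09,0.69,0,0,0,0,1],[-0.09,0.69,0,0,0,0,1]]'
python3 - <<'E'
from h import *
import json
c=cams.calibration("wrist"); w=cams.snapshot("wrist"); s=cams.snapshot("scene")
json.dump({k:np.ravel(v).tolist() for k,v in c.items()},open("w2.json","w"))
cv2.imwrite("pics/ws2.png",np.vstack([w,cv2.resize(s[170:330,170:330],(0,0),fx=1.3,fy=1.3)[:,:] if 0 else np.zeros((0,512,3),np.uint8)]))
cv2.imwrite("pics/s2.png",cv2.resize(s[160:320,130:345],None,fx=2.7,fy=2.7))
E
```

```text
time: 20.58
eef_pos: [0.6362, -0.0011, 0.2001]
orientation: [-2.342, -2.092, 0.001]
ft_force: [-0.2, 0.3, -0.5]
grip_width: 0.092
grip_force: 0.0
```

View pics/ws2.png

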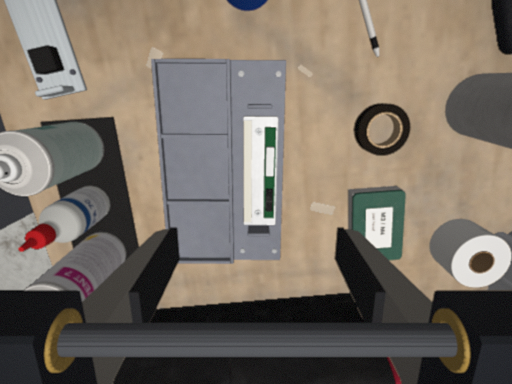

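View pics/s2.png

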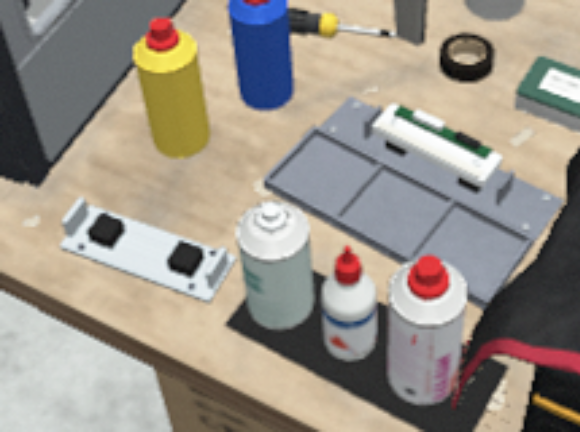

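All three bottles stand on the mat: duster at (275,265), alcohol at (350,305) and cleaner at (427,330) in the scene crop. In the wrist view the head runs from (243–278,118) to (243–274,224).

Run:
```python
from h import *
import json
c=json.load(open("w2.json")); c={"camera_matrix":np.array(c["camera_matrix"]).reshape(3,3),"rvec":c["rvec"],"tvec":c["tvec"]}
w=cv2.imread("pics/ws2.png"); hsv=cv2.cvtColor(w,cv2.COLOR_BGR2HSV)
m=cv2.inRange(hsv,(0,0,175),(180,60,255))|cv2.inRange(hsv,(60,90,20),(95,255,140)); m[:, :236]=0; m[:,300:]=0; m[:105]=0;m[235:]=0
m=cv2.morphologyEx(m,cv2.MORPH_CLOSE,np.ones((7,7)))
k=max(cv2.findContours(m,cv2.RETR_EXTERNAL,cv2.CHAIN_APPROX_NONE)[0],key=cv2.contourArea)
b=cv2.boxPoints(cv2.minAreaRect(k)); print(b.round(1).tolist())
P=np.array([onz("",p,.038,c)[:2] for p in b]); print(P.round(4).tolist(),P.mean(0))
E=sorted([(np.linalg.norm(P[i]-P[i-1]),*(P[i]-P[i-1])) for i in range(4)])[-1]; print(E,np.arctan(-E[1]/E[2]))
# yaw of caddy front-back wall line from wrist
for p in [(152,60),(168,263),(232,60),(232,263)]: print(onz("",p,.014,c).round(4))
```

```text
[[243.0, 117.0], [278.0, 117.0], [278.0, 224.0], [243.0, 224.0]]
[[0.629, 0.0631], [0.6641, 0.0591], [0.6531, -0.0569], [0.6143, -0.0525]] [0.64010515 0.00320368]
(np.float64(0.11644757644126066), np.float64(0.014680356196959399), np.float64(0.1155185058809784)) -0.12640472055960983
[0.5419 0.1291 0.014 ]
[ 0.5126 -0.1037  0.014 ]
[0.6237 0.1197 0.014 ]
[ 0.5918 -0.1127  0.014 ]
```

```bash
python3 -m inch '[[0.02,0.02,0.4,0,0,0,0.75],[0.02,0.02,0.95,0,0,0,0.75],[0.02,0.02,0.95,0,0,0,0.75],[0.02,0.02,0.95,0,0,0,0.75]]' && python3 -m inch '[[0,0,0.3,0,0,0,0.75],[0,0,0.6,0,0,0,0.75],[0,0,0.8,0,0,0,0.75],[0,0,0.87,0,0,0,0.75],[0,0,0.88,0,0,0,0.75],[0,0,0.88,0,0,0,0.75]]' && python3 -m inch '[[0,0,0,0,0,0,0],[0,0,0,0,0,0,0],[0,0,0,0,0,0,0],[0,0,0,0,0,0,0],[0,0,0,0,0,0,0],[0,0,0,0,0,0,0],[0,0,0,0,0,0,0],[0,0,0,0,0,0,0]]' 25
```

```text
time: 21.18
eef_pos: [0.6408, 0.0004, 0.1069]
orientation: [2.343, 2.092, 0.002]
ft_force: [1.4, -0.4, 0.2]
grip_width: 0.069
grip_force: 0.0
time: 21.92
eef_pos: [0.6408, 0.0003, 0.0181]
orientation: [2.343, 2.092, 0.002]
ft_force: [0.5, -0.7, 0.0]
grip_width: 0.0686
grip_force: 0.0
time: 22.92
eef_pos: [0.64, 0.0003, 0.0172]
orientation: [-2.343, -2.092, 0.0]
ft_force: [-2.2, 0.1, 3.3]
grip_width: 0.0358
grip_force: 25.0
```

```bash
python3 -m inch '[[0,0,-0.2,0,0,0,0],[0,0,-0.5,0,0,0,0],[0,0,-0.95,0,0,0,0],[0,0,-0.95,0,0,0,0],[0,0,-0.95,0,0,0,0]]' && python3 -m inch '[[0,0,-0.5,0,0,0,0],[0.2,-0.4,-0.95,0,0,0,0],[0.5,-0.77,-0.95,0,0,0,0],[0.5,-0.77,-0.95,0,0,0,0]]' >/dev/null && python3 -m inch '[[0.25,-0.4,0,0,0,0,0],[0.5,-0.77,0,0,0,0,0],[0.5,-0.77,0,0,0,0,0]]' >/dev/null && python3 -m inch '[[0.25,-0.4,0,0,0,-0.06,0],[0.5,-0.77,0,0,0,-0.128,0],[0.5,-0.77,0,0,0,-0.128,0],[0.5,-0.77,0,0,0,-0.128,0],[0.5,-0.77,0,0,0,-0.128,0]]'
python3 - <<'E'
from h import *
import json
c=cams.calibration("wrist"); w=cams.snapshot("wrist")
json.dump({k:np.ravel(v).tolist() for k,v in c.items()},open("w3.json","w"))
cv2.imwrite("pics/w3.png",w); print(rowto([.427,.177,.018],.09))
E
```

```text
time: 23.55
eef_pos: [0.6398, 0.0003, 0.1123]
orientation: [2.343, 2.092, 0.0]
ft_force: [0.5, -0.7, -1.2]
grip_width: 0.0358
grip_force: 25.0
time: 25.05
eef_pos: [0.4286, 0.1747, 0.2069]
orientation: [2.123, 2.315, -0.0]
ft_force: [-0.5, 0.0, -1.3]
grip_width: 0.0357
grip_force: 25.0
(array([ 0.024, -0.012,  1.889]), array([ 0.   ,  0.   , -0.002]))
```

View pics/w3.png

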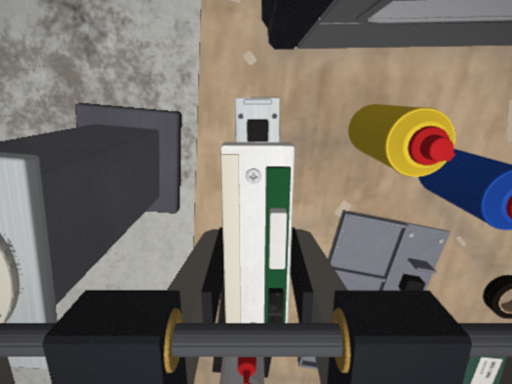

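The head is held square. Its far end is at (258,145) and the cradle's far rest at (258,130), with its far edge at (258,98).

Run:
```python
from h import *
import json
c=json.load(open("w3.json")); c={"camera_matrix":np.array(c["camera_matrix"]).reshape(3,3),"rvec":c["rvec"],"tvec":c["tvec"]}
s=robot.read_state(); T=R.from_rotvec(s["orientation"])
for n,p,z in [("head end mid",(258,146),.2237),("cradle end L",(236,98),.006),("cradle end R",(279,98),.006),("rest far-end mid top edge",(258,120),.022)]:
    q=onz("",p,z,c); print(n,q.round(4),"tool",T.inv().apply(q-s["eef_pos"]).round(4))
```

```text
head end mid [0.4239 0.2358 0.2237] tool [ 0.0613  0.0008 -0.0168]
cradle end L [0.3988 0.2533 0.006 ] tool [ 0.0809 -0.0228  0.2009]
cradle end R [0.4462 0.2573 0.006 ] tool [0.0808 0.0249 0.2009]
rest far-end mid top edge [0.425  0.2328 0.022 ] tool [0.0582 0.0015 0.1849]
```

```bash
python3 -m inch '[[0.03,0,0.4,0,0,0,0],[0.03,0,0.9,0,0,0,0],[0.03,0,0.9,0,0,0,0],[0.03,0,0.9,0,0,0,0]]' && python3 -m inch '[[0,0,0.3,0,0,0,0],[0,0,0.6,0,0,0,0],[0,0,0.75,0,0,0,0],[0,0,0.75,0,0,0,0],[0,0,0.9,0,0,0,0],[0,0,0.97,0,0,0,0],[0,0,0.99,0,0,0,0],[0,0,0.99,0,0,0,0],[0,0,0.99,0,0,0,0]]'
```

```text
time: 25.6
eef_pos: [0.4282, 0.1784, 0.1182]
orientation: [2.122, 2.316, 0.001]
ft_force: [-0.4, -0.7, -0.9]
grip_width: 0.0351
grip_force: 25.0
time: 26.72
eef_pos: [0.4274, 0.1784, 0.0183]
orientation: [2.121, 2.317, 0.001]
ft_force: [0.4, -1.3, -1.6]
grip_width: 0.0356
grip_force: 25.0
```

```bash
python3 -m inch '[[0,0,0.012,0,0,0,0],[0,0,0.012,0,0,0,0],[0,0,0.012,0,0,0,0.7],[0,0,0.012,0,0,0,0.7],[0,0,0.012,0,0,0,0.7],[0,0,0.012,0,0,0,0.7]]' && python3 -m inch '[[0,0,-0.3,0,0,0,0.7],[0,0,-0.9,0,0,0,1],[0,0,-0.9,0,0,0,1]]' && python3 -m inch '[[-0.5,0,-0.6,0,0,0,1],[-0.5,0,-1,0,0,0,1],[-0.5,0,-1,0,0,0,1],[-0.5,0,-1,0,0,0,1]]'
python3 - <<'E'
from h import *
c=cams.calibration("wrist"); w=cams.snapshot("wrist")
cv2.imwrite("pics/w4.png",w)
import json
json.dump({k:np.ravel(v).tolist() for k,v in c.items()},open("w4.json","w"))
print(rowto([.4337,-.0196,.19],-.112))
E
```

```text
time: 27.48
eef_pos: [0.4272, 0.1783, 0.0169]
orientation: [-2.122, -2.317, 0.0]
ft_force: [0.1, 0.3, 0.2]
grip_width: 0.0641
grip_force: 0.0
time: 27.85
eef_pos: [0.4299, 0.1795, 0.1106]
orientation: [2.119, 2.315, 0.01]
ft_force: [-0.7, 1.0, 0.1]
grip_width: 0.082
grip_force: 0.0
time: 28.35
eef_pos: [0.4309, 0.1284, 0.2058]
orientation: [-2.121, -2.316, 0.002]
ft_force: [0.1, -0.6, -0.8]
grip_width: 0.0919
grip_force: 0.0
(array([-1.477, -0.099,  0.154]), array([-0.001,  0.   ,  0.127]))
```

View pics/w4.png

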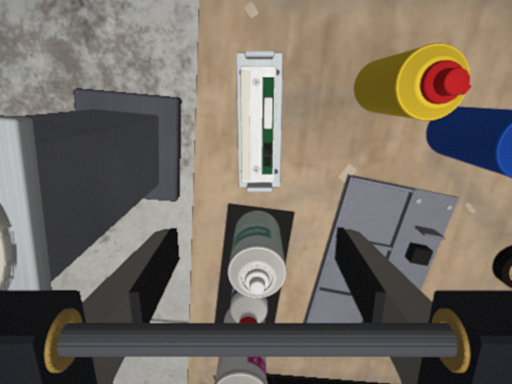

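The head lies centred between the cheeks: cradle rows 52–190, head rows 66–175, column 260. Next the bottles go back: duster, then cleaner, then alcohol.

```bash
python3 -m inch '[[-0.4,-0.01,0.1,0,0,0.06,1],[-0.82,-0.01,0.3,0,0,0.128,1],[-0.82,-0.01,0.36,0,0,0.128,1],[-0.82,-0.01,0.36,0,0,0.128,1],[-0.82,-0.01,0.36,0,0,0.128,1]]'; python3 -c "
from h import *
print(rowto([.4367,.0464,.0605],-.112))"
```

```text
time: 29.02
eef_pos: [0.4378, 0.0477, 0.1707]
orientation: [-2.341, -2.094, 0.0]
ft_force: [0.0, -1.0, -0.9]
grip_width: 0.0918
grip_force: 0.0
(array([-0.014, -0.009,  1.102]), array([-0., -0.,  0.]))
```

```bash
python3 -m inch '[[-0.014,-0.01,0.4,0,0,0,1],[-0.014,-0.01,0.8,0,0,0,1],[-0.014,-0.01,0.8,0,0,0,1]]' >/dev/null && python3 -m inch '[[0,0,0.3,0,0,0,1],[0,0,0.3,0,0,0,1],[0,0,0.3,0,0,0,1],[0,0,0.3,0,0,0,0],[0,0,0.3,0,0,0,0],[0,0,0.3,0,0,0,0],[0,0,0.3,0,0,0,0],[0,0,0.3,0,0,0,0],[0,0,0.3,0,0,0,0],[0,0,0.3,0,0,0,0],[0,0,0.3,0,0,0,0]]' 20 ; python3 -c "
from h import *
print(rowto([.5718,.0845,.0625],-.112))"
```

```text
time: 30.78
eef_pos: [0.4368, 0.0455, 0.0609]
orientation: [2.343, 2.092, 0.0]
ft_force: [0.8, -1.0, 2.4]
grip_width: 0.0542
grip_force: 20.0
(array([ 0.54 ,  1.298, -0.015]), array([ 0.   , -0.   , -0.001]))
```

```bash
python3 -m inch '[[0,0,-0.3,0,0,0,0],[0,0,-0.6,0,0,0,0],[0.13,0.32,-0.6,0,0,0,0],[0.27,0.65,-0.6,0,0,0,0],[0.27,0.65,-0.6,0,0,0,0]]' >/dev/null && python3 -m inch '[[0.13,0.32,0,0,0,0,0],[0.27,0.65,0,0,0,0,0],[0.27,0.65,0,0,0,0,0],[0.27,0.65,0.3,0,0,0,0],[0.27,0.65,0.53,0,0,0,0],[0.27,0.65,0.585,0,0,0,0],[0.27,0.65,0.595,0,0,0,0],[0.27,0.65,0.595,0,0,0,0]]' && python3 -m inch '[[0,0,0,0,0,0,1],[0,0,0,0,0,0,1],[0,0,0,0,0,0,1],[0,0,0,0,0,0,1],[0,0,-0.4,0,0,0,1],[0,0,-1,0,0,0,1],[0,0,-1,0,0,0,1],[0,0,-1,0,0,0,1]]'; python3 -c "
from h import *
print(rowto([.4307,-.0857,.19],-.112))"
```

```text
time: 32.4
eef_pos: [0.5713, 0.0843, 0.0617]
orientation: [-2.343, -2.092, 0.0]
ft_force: [0.0, 0.4, -2.9]
grip_width: 0.054
grip_force: 20.0
time: 33.4
eef_pos: [0.5716, 0.0844, 0.1611]
orientation: [2.343, 2.092, 0.0]
ft_force: [-0.0, 0.0, -0.0]
grip_width: 0.092
grip_force: 0.0
(array([-1.849, -1.208, -0.289]), array([ 0.   ,  0.   , -0.001]))
```

```bash
python3 -m inch '[[0,0,-0.3,0,0,0,1],[-0.5,-0.3,-0.3,0,0,0,1],[-0.92,-0.6,-0.3,0,0,0,1],[-0.92,-0.6,-0.3,0,0,0,1]]' >/dev/null && python3 -m inch '[[-0.5,-0.3,0,0,0,0,1],[-0.93,-0.608,0,0,0,0,1],[-0.93,-0.608,0,0,0,0,1],[-0.93,-0.608,0.3,0,0,0,1],[-0.93,-0.608,0.7,0,0,0,1],[-0.93,-0.608,0.7,0,0,0,1]]' && python3 -m inch '[[0,0,0.3,0,0,0,1],[0,0,0.42,0,0,0,1],[0,0,0.42,0,0,0,1],[0,0,0.42,0,0,0,0],[0,0,0.42,0,0,0,0],[0,0,0.42,0,0,0,0],[0,0,0.42,0,0,0,0],[0,0,0.42,0,0,0,0],[0,0,0.42,0,0,0,0],[0,0,0.42,0,0,0,0],[0,0,0.42,0,0,0,0]]' 20 ; python3 -c "
from h import *
print(rowto([.5555,-.0717,.0808],-.112))"
```

```text
time: 34.65
eef_pos: [0.4296, -0.0845, 0.1189]
orientation: [-2.339, -2.09, 0.005]
ft_force: [-0.4, -0.4, -0.1]
grip_width: 0.0917
grip_force: 0.0
time: 36.02
eef_pos: [0.4313, -0.0858, 0.0796]
orientation: [2.343, 2.092, 0.0]
ft_force: [-0.2, -0.0, 5.8]
grip_width: 0.054
grip_force: 20.0
(array([ 0.28 ,  1.218, -0.011]), array([ 0.   ,  0.   , -0.001]))
```

```bash
python3 -m inch '[[0,0,-0.3,0,0,0,0],[0,0,-0.6,0,0,0,0],[0.07,0.3,-0.6,0,0,0,0],[0.14,0.61,-0.6,0,0,0,0],[0.14,0.61,-0.6,0,0,0,0]]' >/dev/null && python3 -m inch '[[0.07,0.3,0,0,0,0,0],[0.14,0.61,0,0,0,0,0],[0.14,0.61,0,0,0,0,0],[0.14,0.61,0.3,0,0,0,0],[0.14,0.61,0.53,0,0,0,0],[0.14,0.61,0.58,0,0,0,0],[0.14,0.61,0.59,0,0,0,0],[0.14,0.61,0.59,0,0,0,0]]' && python3 -m inch '[[0,0,0,0,0,0,1],[0,0,0,0,0,0,1],[0,0,0,0,0,0,1],[0,0,0,0,0,0,1],[0,0,-0.4,0,0,0,1],[0,0,-1,0,0,0,1],[0,0,-1,0,0,0,1],[0,0,-1,0,0,0,1]]'; python3 -c "
from h import *
print(rowto([.4340,-.0196,.18],-.112))"
```

```text
time: 37.65
eef_pos: [0.5549, -0.0718, 0.0807]
orientation: [-2.343, -2.092, 0.0]
ft_force: [0.1, 0.5, -0.9]
grip_width: 0.0547
grip_force: 20.0
time: 38.65
eef_pos: [0.5551, -0.0716, 0.1801]
orientation: [-2.343, -2.092, 0.0]
ft_force: [0.3, 0.1, -0.6]
grip_width: 0.0919
grip_force: 0.0
(array([ 3.800e-01, -1.262e+00,  1.000e-03]), array([-0.   ,  0.   , -0.001]))
```

```bash
python3 -m inch '[[0.1,-0.4,-0.1,0,0,0,1],[0.19,-0.63,-0.1,0,0,0,1],[0.19,-0.63,-0.1,0,0,0,1]]' >/dev/null && python3 -m inch '[[0.1,-0.3,0.1,0,0,0,1],[0.19,-0.63,0.1,0,0,0,1],[0.19,-0.63,0.1,0,0,0,1],[0.19,-0.63,0.1,0,0,0,1],[0.19,-0.63,0.4,0,0,0,1],[0.19,-0.63,0.8,0,0,0,1],[0.19,-0.63,0.8,0,0,0,1]]' && python3 -m inch '[[0,0,0.3,0,0,0,1],[0,0,0.62,0,0,0,1],[0,0,0.62,0,0,0,1],[0,0,0.62,0,0,0,0],[0,0,0.62,0,0,0,0],[0,0,0.62,0,0,0,0],[0,0,0.62,0,0,0,0],[0,0,0.62,0,0,0,0],[0,0,0.62,0,0,0,0],[0,0,0.62,0,0,0,0],[0,0,0.62,0,0,0,0],[0,0,0.62,0,0,0,0]]' 15 ; python3 -c "
from h import *
print(rowto([.566,.0055,.0494],-.112))"
```

```text
time: 39.9
eef_pos: [0.4335, -0.02, 0.1083]
orientation: [-2.341, -2.09, 0.006]
ft_force: [-0.5, -0.7, 0.2]
grip_width: 0.0921
grip_force: 0.0
time: 41.4
eef_pos: [0.4345, -0.0197, 0.0485]
orientation: [-2.343, -2.092, 0.0]
ft_force: [-1.8, 0.1, 6.3]
grip_width: 0.0408
grip_force: 15.0
(array([ 0.399,  1.278, -0.009]), array([-0.   ,  0.   , -0.001]))
```

```bash
python3 -m inch '[[0,0,-0.3,0,0,0,0],[0,0,-0.6,0,0,0,0],[0.1,0.3,-0.6,0,0,0,0],[0.2,0.64,-0.6,0,0,0,0],[0.2,0.64,-0.6,0,0,0,0]]' >/dev/null && python3 -m inch '[[0.1,0.3,0,0,0,0,0],[0.2,0.64,0,0,0,0,0],[0.2,0.64,0,0,0,0,0],[0.2,0.64,0.3,0,0,0,0],[0.2,0.64,0.53,0,0,0,0],[0.2,0.64,0.58,0,0,0,0],[0.2,0.64,0.592,0,0,0,0],[0.2,0.64,0.592,0,0,0,0]]' && python3 -m inch '[[0,0,0,0,0,0,1],[0,0,0,0,0,0,1],[0,0,0,0,0,0,1],[0,0,0,0,0,0,1],[0,0,-0.4,0,0,0,1],[0,0,-1,0,0,0,1],[0,0,-1,0,0,0,1]]' && python3 -m inch '[[0,0,-1,0,0,0,1],[0,0,-1,0,0,0,1],[0,-0.8,-1,0,0,0,1],[0,-0.8,-1,0,0,0,1],[0,-0.8,-1,0,0,0,1]]'; python3 -c "
from h import *
s=cams.snapshot('scene')
cv2.imwrite('pics/s5.png',cv2.resize(s[130:320,130:345],None,fx=2.7,fy=2.7))"
```

```text
time: 43.02
eef_pos: [0.5656, 0.0055, 0.0496]
orientation: [-2.343, -2.092, 0.0]
ft_force: [-0.3, 0.2, -1.6]
grip_width: 0.0413
grip_force: 15.0
time: 43.9
eef_pos: [0.5693, 0.0057, 0.1537]
orientation: [2.339, 2.089, 0.01]
ft_force: [0.1, -0.6, -0.5]
grip_width: 0.0918
grip_force: 0.0
time: 44.52
eef_pos: [0.486, 0.0147, 0.2488]
orientation: [-2.343, -2.093, 0.0]
ft_force: [-0.5, -0.2, -0.6]
grip_width: 0.0919
grip_force: 0.0
```

View pics/s5.png

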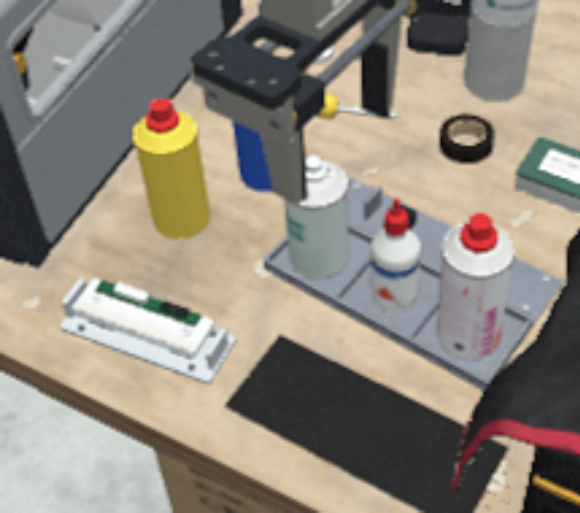

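The bottles stand upright in their original pockets: duster at (318,215), alcohol at (396,255) and cleaner at (477,285). The head is in the cradle at (147,318), and the gripper is clear.

```bash
python3 -m inch '[[0,0,0,0,0,0,1],[0,0,0,0,0,0,1],[0,0,0,0,0,0,1],[0,0,0,0,0,0,1]]' >/dev/null; python3 -c "
from workcell import robot
print(robot.close_job())"
```

```text
the job is handed in; nothing more can be done
None
```

I handed the job in at about 45 s of the 131 s allowed: the print head lies centred in the cradle, and all three bottles stand upright back in the pockets they came from, as the last camera picture shows. The hand-in call returned no verdict.

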